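# Feed a dose tray under the sealer's guard with the push stick

### The job

Pick up the push stick and use its nose to feed the blue dose tray under the sealer's red guard bar, all the way in until it presses on the sprung end stop; keep it pressed there with about 10 N for a second (never 20 N). Then draw the stick out gently so that the tray stays in against the stop, and stand the stick back on its black mat, lying along it. Never touch the tray with the gripper and leave everything else where it is.

Things in the scene. Friction and masses are not known exactly. Their poses are not given: they have to be found in the camera images.
- sealer: Tray sealer, fixed; place and yaw vary. Origin on the table under the mouth's middle; +x is the feed direction (inward), z up. Steel bed, top 10 mm above the table, x = -240 to 300 mm, 90 mm wide at x < 0. Rails (tops 26 mm above the table) narrow from about 100 mm apart at x = -80 to a 70 mm channel at x = -40.
- sealer_mouth (a point): Middle of the sealer's mouth, 26 mm above the table (sealer's origin and axes otherwise). From here inward (+x) a clear hood covers the channel: free height over the bed 32 mm, hood top 47 mm above the table; the red guard bar over the mouth (first 15 mm) reaches 64 mm above the table.
- stop: Sprung end stop under the hood: a fixed yellow block, 56 mm wide and 30 mm long, from x = 17 mm; before it on two rods a black plate, 24 mm high. Origin on the bed, +x is the feed direction. The plate face is clamped somewhere from x = -25 to 0 mm, not measured: find it by feel. It yields 1 mm per 4 N and springs back. Drag of tray and stick takes up to 5 N of a push.
- tray: Blue dose tray with white pockets, 80 mm (x) by 64 mm (y) by 18 mm high, about 0.24 kg (varies by a third; friction varies too: it drags on the bed with about 0.5 to 3 N). It lies flat on the infeed bed before the rails, skewed a few degrees. Origin at the centre of its underside; x along its length, roughly the feed direction.
- tray_center (a point): Centre of the blue tray, 9 mm above its underside; axes as of tray.
- push_stick: Push stick, 0.16 kg: flat yellow blade 215 mm long, 44 mm wide, 12 mm thick, with a square nose; at the other end an upright orange handle 30 mm (x) by 24 mm (y), its top 88 mm above the sole. Origin on the sole under the handle's middle; the nose is at x = +200 mm, the tail at -15 mm. It stands on its sole on the mat.
- stick_grip (a point): Middle of the push stick's handle, 55 mm above the sole: the place to grip it; axes as of the stick (x towards the nose, z up).
- stick_mid (a point): Middle of the push stick's blade: 92.5 mm from the handle's middle towards the nose, 6 mm above the sole.
- mat: Black rubber mat fixed on the table, 300 mm (x) by 110 mm (y), 3 mm thick: the push stick's place. Origin under its centre, on the table; x along its length.
- granule_bottle_a: Bystander: white granule bottle, to be left alone. Origin at the centre of its underside.
- granule_bottle_b: Bystander: white granule bottle, to be left alone. Origin at the centre of its underside.
- spare_tray: Bystander: green spare tray, to be left alone. Origin at the centre of its underside.
- carton: Bystander: carton, to be left alone. Origin at the centre of its underside.
- label_roll: Bystander: label roll, to be left alone. Origin at the centre of its underside.
- pill_jar: Bystander: amber pill jar, to be left alone. Origin at the centre of its underside.
- scoop: Bystander: scoop, to be left alone. Origin at the centre of its underside.
Not all that is in view belongs to the job. Of the things shaped like the tray, the blue one is meant.

How it is judged:
On the way, in this order (a step that is already met when the one before it is completed fails the run):
1. the push stick is lifted off its mat by the gripper (height (world z) of stick_mid above 0.025 m and contact force between the fingers and push_stick above 1 N), for 0.1 s.
2. the tray, under the guard, is pressed by the stick against the sprung stop with 4 to 16 N for half a second (contact force between tray and stop between 4 and 16 N and contact force between push_stick and tray above 4 N), for 0.5 s.
At the end, for the whole second after the job is handed in: Tray flat, at rest in the channel, its front face from 31 mm before to 6 mm past the stop's origin (where the plate left it); stick at rest on its sole on the mat, its middle within 50 mm along and 35 mm across of the mat's middle, within 0.3 rad of its length (x of tray in the frame of stop between -0.071 and -0.034 m and angle between tray's own z axis and vertical below 0.08 rad and linear speed of each of tray, push_stick below 0.01 m/s and x of stick_mid in the frame of mat between -0.05 and 0.05 m and y of stick_mid in the frame of mat between -0.035 and 0.035 m and height (world z) of stick_mid below 0.016 m and angle between stick_mid's own z axis and vertical below 0.1 rad and angle between the x axis of stick_mid and the x axis of mat, either way round below 0.3 rad); the robot touches nothing.
It fails at once if the tray is pressed on the end stop with more than 20 N (contact force between tray and stop above 20 N).
It fails at once if the stick pushes on the tray with more than 25 N (contact force between push_stick and tray above 25 N).
It fails at once if the gripper or arm touches the tray (contact force between any of the fingers, the arm and tray above 0.5 N).
It fails at once if the tray is lifted or tipped (angle between tray's own z axis and vertical above 0.3 rad or height (world z) of tray above 0.03 m).
It fails at once if a bystander is moved by more than 30 mm (distance of any of granule_bottle_a, granule_bottle_b, spare_tray, carton, label_roll, pill_jar, scoop from where it was at the start of the episode above 0.03 m).
It also fails if it takes over 69 s, if anything falls off the work surface, if the arm or the gripper's body presses on something with over 40 N, if the wrist force passes 120 N, or if a joint passes its speed limit or range.

### The arm

A 6-joint arm with a two-finger parallel gripper is mounted at the origin on the work surface. World frame = base frame: x ahead of the robot, y to its left, z up, the work surface at z = 0. Lengths are in m, angles in rad, forces in N, time in s.
With the tool pointing down it reaches from about 0.4 to 0.825 m from the base axis. Payload 7 kg.
Tool frame: the origin (TCP) lies on the centre line of the jaws, within the pads' length; the fingertips stand 25 mm ahead of it and the grasp point (between the pads) lies 6 mm ahead of it; z points along the fingers, y is the direction in which the jaws open and shut (so a half turn about z gives the same grasp; the last joint's range is limited). The gripper opens to 88 mm and grips with 3 to 60 N. Pads are 19 mm wide; open, the fingers measure 130 mm over their backs; the gripper's body (78 mm by 193 mm) begins 47 mm behind the grasp point.
Start: joints at [1.451, 0.359, 0.012, 0, -1.224, -0.288], TCP at [0.268, 0.62, 0.252] pointing down, gripper open.
Joint ranges: [-3.07, 3.07], [-1.43, 2.12], [-1.02, 1.25], [-3.03, 1.67], [-3.05, -0], [-3.03, 3.03]. Speed limits (rad/s): [2.39, 2.39, 3.01, 3.14, 3.14, 3.14].

### API

Orientations are given as [roll, pitch, yaw] about the fixed x, y, z axes, in that order (R = Rz(yaw) Ry(pitch) Rx(roll)).
In Python, from station import * gives the robot as it stands. The module is installed in compiled form; this text tells all that it offers.
- The arm moves only by the tool step_arm, never from a script. Its argument "commands" is text: rows parted by semicolons, each of 6 numbers parted by spaces: the shift along the tool's x, y, z in mm, then the turn, a rotation vector about the tool's x, y, z in rad. A call has 1 to 8 rows; each row shifts and turns the commanded pose from where the row before left it, along the tool's axes as they then stand; what a row does not reach is not made up. A row lasts 1/8 s, in which the tool goes at most 62.5 mm and 10.7 degrees, less where a joint would pass 70% of its speed; a pose out of reach is approached as far as the arm can. A call is refused whole if a number of a shift passes 62.5 or a number of a turn 0.188, either way. A call with a gripper value outside its range is refused whole. "jaw" is the finger opening in mm, from 0 to 87.6, set as the call begins (left out, the last holds). The fingers move at their own pace and stop on an object; "grip_force" is the grip in N (left out, the last holds). Time passes only in rows, so rows that do not move let the fingers close. It gives the time, the measured TCP pose, the force and the opening at its end, in the units of the state.
- get_state(): the state, without advancing time (a new reading comes with each control period).
- grab_frame(name): name is "scene" or "top" or "wrist"; returns a dict with "frame" (384x512x3 uint8, red, green, blue), "fovy" (degrees; the focal length in pixels is half the picture's height over the tangent of half this angle, whatever the lens; pixels are square), "cx", "cy" (the principal point, pixels), "rvec" (rotation vector, rad) and "tvec" (3), from world to camera coordinates, as OpenCV has them; the wrist camera has in their place "tool_from_camera" (4x4, takes a point from camera to tool coordinates, whose origin is the TCP and whose axes are the flange's). Camera axes: x right, y down, z forward; pixel columns grow to the right and rows downward; lengths in m; the calibration is good to about 2 mm. A picture is of the moment at which its call begins: read the wrist's pose just before it. There is no depth.
- job_done(): hands the job in, once; it reports no verdict.
Trained networks look in a picture, given as the dict that the camera call returned (one of the last four; its "shot" number tells which), for a name from the list of things; names that differ only in an ending like _2 or _b are one class to them, and where a whole thing is asked for, a point or a joint stands for the part that bears it (a point fixed in the world has none). Each returns a list of dicts, best first, with "conf" (0 to 1); they miss things now and then, are a little off and sometimes report something else, mostly with a low value. They report only what shows in the picture. A call takes as long as a camera call. They do not tell look-alikes from the thing itself.
- recognise(picture, name): "pixel" ([column, row] in pixels, amid what is visible of it).
The state is a dict: "t": time; "q": joint angles; "qd": joint speeds; "joint_efforts": joint torques, N m; "eef_pos": TCP position; "ee_rot": TCP orientation; "force": force on the tool from outside, world axes, zero at the start; "moment": the same for the moment, N m; "width": finger opening in m.
Only numpy, scipy, OpenCV 4.12 (cv2) and the standard library are available. Lean on these libraries where they do the work, as an engineer would, in place of code of your own. Each camera call takes 0.05 s, during which the arm holds its last target.

## Working session

There is one attempt and no reset: what is moved stays moved. The work goes in short steps, Python scripts to look and compute and a tool call to move; the robot and the scene stay as the last step left them, time stands still between calls to the robot, and variables do not carry over. Pictures are saved under pics/ and viewed, and the job is handed in when it is done.

Besides the shell and the picture viewer there is one more tool, called after "Emit:" by a JSON object that holds its "op" and its "data". step_arm: Moves the arm, as the interface text tells. Its arguments: {"type":"object","properties":{"commands":{"type":"string"},"jaw":{"type":"number"},"grip_force":{"type":"number"}},"required":["commands"]}

```bash
mkdir -p pics; cat > h.py <<'E'
from station import *
import numpy as np, cv2
def grab(n,fn=None):
    s=get_state(); p=grab_frame(n)
    if fn: cv2.imwrite('pics/'+fn,p['frame'][:,:,::-1])
    f=p['frame'].shape[0]/2/np.tan(np.radians(p['fovy'])/2)
    p['K']=np.array([[f,0,p['cx']],[0,f,p['cy']],[0,0,1.]])
    if 'rvec' in p:
        R=cv2.Rodrigues(np.array(p['rvec'],float))[0]; t=np.array(p['tvec'],float).ravel()
    else:
        from scipy.spatial.transform import Rotation as Ro
        T=np.eye(4);T[:3,:3]=Ro.from_euler('xyz',s['ee_rot']).as_matrix();T[:3,3]=s['eef_pos']
        C=np.linalg.inv(T@np.array(p['tool_from_camera']));R=C[:3,:3];t=C[:3,3]
    p['R']=R;p['t']=t
    return p
def onz(p,px,z):
    d=p['R'].T@np.linalg.inv(p['K'])@np.array([px[0],px[1],1.]); c=-p['R'].T@p['t']
    return c+d*(z-c[2])/d[2]
def proj(p,X):
    x=p['K']@(p['R']@np.array(X)+p['t']);return x[:2]/x[2]
def tri(obs):
    A=[];b=[]
    for p,px in obs:
        d=p['R'].T@np.linalg.inv(p['K'])@np.array([px[0],px[1],1.]);d/=np.linalg.norm(d)
        c=-p['R'].T@p['t'];M=np.eye(3)-np.outer(d,d);A.append(M);b.append(M@c)
    return np.linalg.lstsq(np.vstack(A),np.hstack(b),rcond=None)[0]
E
python3 - <<'E'
from h import *
np.set_printoptions(precision=4,suppress=True)
print(get_state())
for n in ['scene','top']:
    p=grab(n,n+'0.png'); print(n,p['K'],-p['R'].T@p['t'])
    for k in ['sealer','sealer_mouth','stop','tray','tray_center','push_stick','stick_grip','stick_mid','mat']:
        print(k,[(np.round(r['pixel'],1),round(r['conf'],2)) for r in recognise(p,k)][:3])
E
```

```text
{'t': 0.0, 'q': array([ 1.4511,  0.3594,  0.0111, -0.0003, -1.2241, -0.2881]), 'qd': array([ 0.0005, -0.001 ,  0.0009, -0.0008, -0.001 ,  0.0016]), 'joint_efforts': array([ -0.0008, -58.2722,  29.3067,   6.9974,   0.0069,  -0.0002]), 'eef_pos': array([0.2675, 0.6192, 0.2507]), 'ee_rot': array([ 3.14  , -0.0002, -0.4079]), 'force': array([ 0.2349, -0.4739,  0.6288]), 'moment': array([-0.0053, -0.0308, -0.0161]), 'width': 0.08803117359752609}
scene [[355.8151   0.     258.991 ]
 [  0.     355.8151 194.9132]
 [  0.       0.       1.    ]] [ 1.1393 -0.2603  0.923 ]
sealer [(array([309.5, 189.8]), 0.78)]
sealer_mouth [(array([310.6, 186.2]), 0.98)]
stop [(array([296.3, 246.3]), 0.66), (array([ 98.4, 270.2]), 0.58), (array([226.1, 274. ]), 0.5)]
tray [(array([172.2, 276.1]), 0.84), (array([100.5, 268.5]), 0.71), (array([243.1, 208.4]), 0.63)]
tray_center [(array([240.4, 207.2]), 0.68)]
push_stick [(array([219.8, 180.3]), 0.95)]
stick_grip [(array([218.1, 181.1]), 0.96)]
stick_mid [(array([218.4, 183.3]), 0.61)]
mat [(array([229. , 173.3]), 0.71)]
top [[443.5171   0.     256.1652]
 [  0.     443.5171 197.992 ]
 [  0.       0.       1.    ]] [ 0.4641 -0.0327  1.4743]
sealer [(array([190.4, 195.6]), 0.96), (array([262.3, 235.7]), 0.25)]
sealer_mouth [(array([194.2, 198.4]), 0.85)]
stop [(array([259.1, 200.7]), 0.54)]
tray [(array([259.3, 198.1]), 0.56)]
tray_center [(array([335.6, 164.3]), 0.65), (array([391.7, 232.1]), 0.46)]
push_stick [(array([259.5, 238.1]), 0.73)]
stick_grip [(array([264. , 236.8]), 0.72)]
stick_mid [(array([265.2, 234.3]), 0.59), (array([296.7, 136.7]), 0.5)]
mat []
```

View pics/scene0.png

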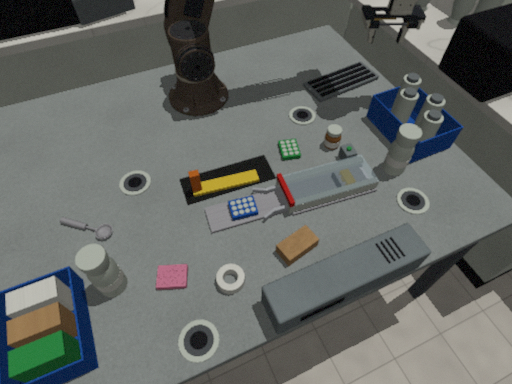

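View pics/top0.png

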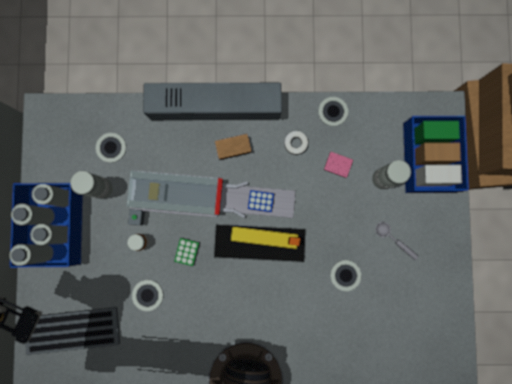

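The blue tray lies on the bed at about (261,202) in the top view. The guard bar is at about (220,197), and the stick is on the mat with its handle at (294,241). The green tray at (187,250) is a decoy. I'll zoom in to measure.

```bash
python3 - <<'E'
import cv2
a=cv2.imread('pics/top0.png')[160:275,120:315]; cv2.imwrite('pics/topc.png',cv2.resize(a,None,fx=4,fy=4,interpolation=cv2.INTER_CUBIC))
a=cv2.imread('pics/scene0.png')[135:240,170:390]; cv2.imwrite('pics/scc.png',cv2.resize(a,None,fx=3.6,fy=3.6,interpolation=cv2.INTER_CUBIC))
E
```

```text
(no output)
```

View pics/topc.png

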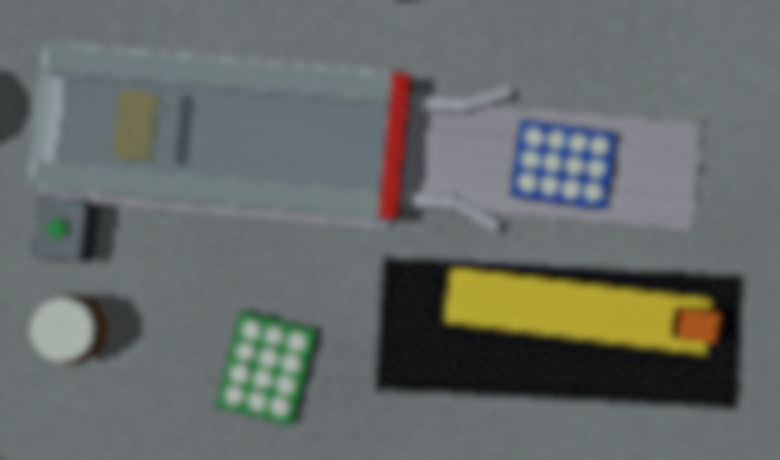

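View pics/scc.png

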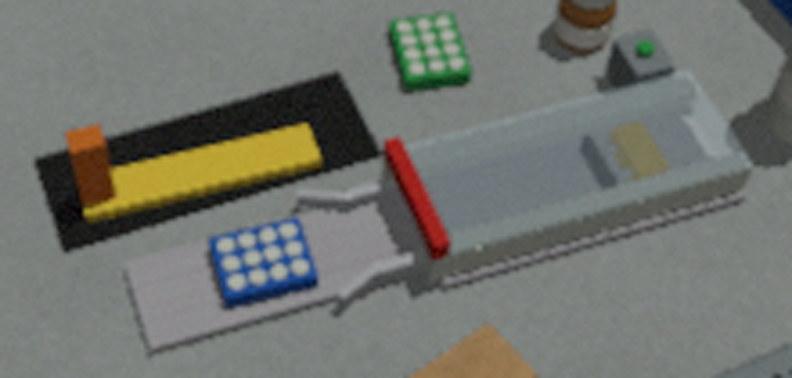

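```bash
cat > m.py <<'E'
from h import *
np.set_printoptions(precision=4,suppress=True)
def mask(p,c):
    hsv=cv2.cvtColor(p['frame'],cv2.COLOR_RGB2HSV);h,s,v=cv2.split(hsv)
    if c=='blue': return ((h>105)&(h<125)&(s>120)).astype(np.uint8)
    if c=='yellow': return ((h>22)&(h<32)&(s>140)&(v>90)).astype(np.uint8)
    if c=='orange': return ((h>5)&(h<17)&(s>170)).astype(np.uint8)
    if c=='red': return (((h<5)|(h>175))&(s>170)).astype(np.uint8)
    if c=='black': return ((v<35)).astype(np.uint8)
E
python3 - <<'E'
from m import *
P={}
for n in ['scene','top']:
    p=grab(n); P[n]=p
    for c in ['blue','yellow','orange','red','black']:
        m=mask(p,c)
        m2=cv2.morphologyEx(m,cv2.MORPH_CLOSE,np.ones((3,3),np.uint8)) if c!='black' else m
        cs=cv2.findContours(m2,cv2.RETR_EXTERNAL,cv2.CHAIN_APPROX_NONE)[0]
        for k in cs:
            a=cv2.contourArea(k)
            if a<50: continue
            r=cv2.minAreaRect(k)
            if not(120<r[0][0]<400 and 130<r[0][1]<270): continue
            b=cv2.boxPoints(r)
            print(n,c,a,np.round(r[0],1),np.round(r[1],1),'box',b.round(1).tolist())
            if n=='top':
                z={'blue':.028,'yellow':.015,'orange':.091,'red':.064,'black':.003}[c]
                w=np.array([onz(p,q,z)[:2] for q in b]);print('   world',w.tolist() and w.round(4).tolist(), 'c',w.mean(0), 'sides',np.linalg.norm(w[1]-w[0]),np.linalg.norm(w[2]-w[1]))
E
```

```text
scene blue 116.5 [242.8 207.7] [19.2 26.6] box [[227.6999969482422, 201.3000030517578], [253.6999969482422, 195.39999389648438], [257.8999938964844, 214.10000610351562], [232.0, 220.10000610351562]]
scene yellow 675.0 [224.7 181.8] [12.6 67.4] box [[190.5, 183.60000610351562], [256.0, 167.89999389648438], [259.0, 180.10000610351562], [193.39999389648438, 195.8000030517578]]
scene orange 166.0 [195.  180.5] [20.2 10.4] box [[187.89999389648438, 171.60000610351562], [198.10000610351562, 169.60000610351562], [202.10000610351562, 189.39999389648438], [191.89999389648438, 191.39999389648438]]
scene red 140.0 [285.3 189.6] [34.4  5.3] box [[275.79998779296875, 175.0], [280.6000061035156, 172.8000030517578], [294.8999938964844, 204.10000610351562], [290.1000061035156, 206.3000030517578]]
scene black 72.0 [134.5 182. ] [ 8. 11.] box [[129.0, 178.0], [140.0, 178.0], [140.0, 186.0], [129.0, 186.0]]
scene black 990.0 [227.1 179.2] [25.7 91.3] box [[179.6999969482422, 179.5], [267.3999938964844, 154.1999969482422], [274.5, 178.8000030517578], [186.89999389648438, 204.1999969482422]]
top yellow 7
[... 596 characters left out ...]
.0 [218.5 196. ] [ 3.5 34.3] box [[215.1999969482422, 212.89999389648438], [218.39999389648438, 178.8000030517578], [221.8000030517578, 179.10000610351562], [218.60000610351562, 213.1999969482422]]
   world [[0.5339, 0.0924], [0.6433, 0.0821], [0.6422, 0.071], [0.5328, 0.0814]] c [0.5881 0.0817] sides 0.1098659560985197 0.011082292014992898
top black 1385.5 [259.5 242.7] [88.4 30.7] box [[214.60000610351562, 255.8000030517578], [216.1999969482422, 225.1999969482422], [304.3999938964844, 229.6999969482422], [302.8999938964844, 260.29998779296875]]
   world [[0.3957, 0.0994], [0.4963, 0.0944], [0.4795, -0.1978], [0.379, -0.1911]] c [ 0.4376 -0.0487] sides 0.10072259356955661 0.2926456530731249
```

```bash
cat > plan.py <<'E'
# usage: plan.py x y z psi n  -> rows from current commanded(measured) pose
import sys
from h import *
from scipy.spatial.transform import Rotation as Ro
def plan(pos,psi,n,start=None,prec=1):
    s=get_state(); p=np.array(s['eef_pos']) if start is None else np.array(start[:3]); a=s['ee_rot'][2] if start is None else start[3]
    d=(psi-a+np.pi)%(2*np.pi)-np.pi; P0=p.copy();a0=a; rows=[]
    for i in range(1,n+1):
        t=P0+(np.array(pos)-P0)*i/n-p
        l=[np.cos(a)*t[0]+np.sin(a)*t[1],np.sin(a)*t[0]-np.cos(a)*t[1],-t[2]]
        l=[round(v*1000,prec) for v in l]; r=round(-(a0+d*i/n-a),4)
        p=p+np.array([np.cos(a)*l[0]+np.sin(a)*l[1],np.sin(a)*l[0]-np.cos(a)*l[1],-l[2]])/1000; a-=r
        rows.append('%g %g %g 0 0 %g'%(*l,r))
    print('from',P0.round(4),round(a0,4),'to',p.round(4),round(a,4))
    for k in range(0,n,8): print(';'.join(rows[k:k+8]))
if __name__=='__main__':
    v=list(map(float,sys.argv[1:])); plan(v[:3],v[3],int(v[4]))
E
python3 plan.py 0.48 -0.10 0.33 -1.70 16
```

```text
from [0.2677 0.6196 0.2516] -0.4078 to [ 0.48 -0.1   0.33] -1.7
30 36 -4.9 0 0 0.0808;32.8 33.5 -4.9 0 0 0.0807;35.5 30.7 -4.9 0 0 0.0808;37.8 27.8 -4.9 0 0 0.0808;39.9 24.6 -4.9 0 0 0.0807;41.7 21.4 -4.9 0 0 0.0808;43.4 17.9 -4.9 0 0 0.0807;44.6 14.3 -4.9 0 0 0.0808
45.7 10.7 -4.9 0 0 0.0808;46.3 7 -4.9 0 0 0.0807;46.8 3.2 -4.9 0 0 0.0808;46.9 -0.6 -4.9 0 0 0.0808;46.7 -4.3 -4.9 0 0 0.0807;46.2 -8.1 -4.9 0 0 0.0808;45.4 -11.9 -4.9 0 0 0.0808;44.3 -15.4 -4.9 0 0 0.0807
```

Emit:
{"op": "step_arm", "data": {"commands": "30 36 -5 0 0 0.08;33 33.5 -5 0 0 0.08;35.5 30.5 -5 0 0 0.08;38 28 -5 0 0 0.08;40 24.5 -5 0 0 0.08;41.5 21.5 -5 0 0 0.08;43.5 18 -5 0 0 0.08;44.5 14.5 -5 0 0 0.08", "jaw": 87.6, "grip_force": 60}}

```text
t: 2.1
eef_pos: [0.375, 0.2584, 0.2921]
ee_rot: [-3.141, 0.0, -1.05]
force: [0.6, 0.8, 0.5]
width: 0.0873
```

Emit:
{"op": "step_arm", "data": {"commands": "45.5 10.5 -5 0 0 0.08;46.5 7 -5 0 0 0.08;47 3 -5 0 0 0.08;47 -0.5 -5 0 0 0.08;46.5 -4.5 -5 0 0 0.08;46 -8 -5 0 0 0.08;45.5 -12 -5 0 0 0.08;44.5 -15.5 -5 0 0 0.09"}}

```text
t: 3.1
eef_pos: [0.485, -0.1007, 0.332]
ee_rot: [-3.141, 0.0, -1.701]
force: [0.7, 0.2, -0.1]
width: 0.0875
```

```bash
python3 - <<'E'
from m import *
s=get_state();print(s['t'],s['eef_pos'],s['ee_rot'])
p=grab('wrist','w1.png');print(p['K'],p['tool_from_camera'],-p['R'].T@p['t'])
for k in ['tray_center','push_stick','stick_grip','stick_mid','mat','sealer_mouth']:
        print(k,[(np.round(r['pixel'],1),round(r['conf'],2)) for r in recognise(p,k)][:3])
E
```

```text
3.1 [ 0.485  -0.1007  0.332 ] [-3.1408  0.0002 -1.7006]
[[271.6837   0.     253.1406]
 [  0.     271.6837 193.8137]
 [  0.       0.       1.    ]] [[ 0.0002 -0.9662 -0.2577  0.0672]
 [ 1.      0.0001  0.0003 -0.0007]
 [-0.0003 -0.2577  0.9662 -0.1338]
 [ 0.      0.      0.      1.    ]] [ 0.4769 -0.1675  0.4658]
tray_center [(array([206.7, 200.9]), 0.73), (array([101.1,  43.7]), 0.72)]
push_stick [(array([274. , 177.1]), 0.74), (array([ 71.4, 143.6]), 0.46)]
stick_grip [(array([272.9, 176.9]), 0.85)]
stick_mid [(array([271.2, 176.1]), 0.9), (array([207.1, 223.5]), 0.17)]
mat [(array([292.5, 161. ]), 0.55)]
sealer_mouth [(array([207.6, 221.8]), 0.73)]
```

View pics/w1.png

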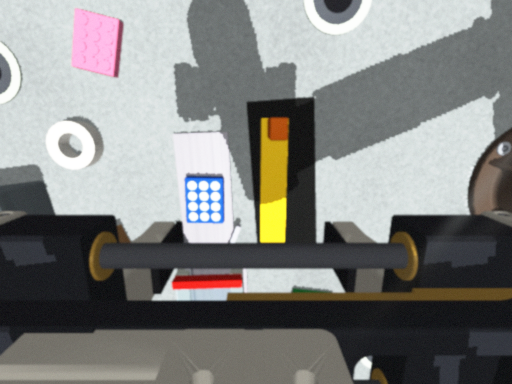

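The wrist view shows the tray at (205,200), the handle at (278,128), the blade from (261,118) to (286,243) and the red bar at row 282. Next I'll fit the poses from all the views.

```bash
python3 - <<'E'
from m import *
p=grab('wrist')
T=grab('top'); S=grab('scene')
def box(p,c,roi=None,conv=True):
    m=mask(p,c)
    if roi: mm=np.zeros_like(m);x0,y0,x1,y1=roi;mm[y0:y1,x0:x1]=m[y0:y1,x0:x1];m=mm
    m=cv2.morphologyEx(m,cv2.MORPH_CLOSE,np.ones((5,5),np.uint8))
    cs=cv2.findContours(m,cv2.RETR_EXTERNAL,cv2.CHAIN_APPROX_NONE)[0]
    if not cs: return None
    k=max(cs,key=cv2.contourArea);return cv2.boxPoints(cv2.minAreaRect(k)),k
for c,z,roi in [('blue',.028,(170,160,240,240)),('orange',.091,(255,100,300,150)),('yellow',.015,(250,100,300,242)),('black',.003,(240,90,325,210)),('red',.064,(160,260,250,300))]:
    b=box(p,c,roi)[0]
    w=np.array([onz(p,q,z)[:2] for q in b]);
    print(c,b.round(1).tolist(),'\n  ',w.round(4).tolist(),w.mean(0).round(4),np.linalg.norm(w[1]-w[0]).round(4),np.linalg.norm(w[2]-w[1]).round(4))
h,s,v=cv2.split(cv2.cvtColor(p['frame'],cv2.COLOR_RGB2HSV))
print(h[128:142,278],v[128:142,278])
cv2.imwrite('pics/w1c.png',cv2.resize(p['frame'][95:300,160:330,::-1],None,fx=2.9,fy=2.9,interpolation=cv2.INTER_CUBIC))
cv2.imwrite('pics/top2.png',cv2.resize(T['frame'][165:265,190:330,::-1],None,fx=5,fy=5,interpolation=cv2.INTER_CUBIC))
E
```

```text
blue [[184.0, 175.0], [222.0, 175.0], [222.0, 221.0], [184.0, 221.0]] 
   [[0.5995, -0.0952], [0.5379, -0.0874], [0.5502, -0.0083], [0.6148, -0.0165]] [ 0.5756 -0.0519] 0.0622 0.0801
orange [[268.0, 115.0], [288.0, 115.0], [288.0, 138.0], [268.0, 138.0]] 
   [[0.4562, -0.1708], [0.4299, -0.1675], [0.4327, -0.1377], [0.4595, -0.1411]] [ 0.4446 -0.1543] 0.0265 0.0299
yellow [[257.20001220703125, 241.0], [260.0, 115.9000015258789], [287.8999938964844, 116.5], [285.20001220703125, 241.60000610351562]] 
   [[0.4954, 0.042], [0.4648, -0.1722], [0.4207, -0.1657], [0.4457, 0.0495]] [ 0.4566 -0.0616] 0.2164 0.0445
black [[246.6999969482422, 101.0], [311.70001220703125, 96.4000015258789], [318.79998779296875, 196.60000610351562], [253.89999389648438, 201.1999969482422]] 
   [[0.483, -0.198], [0.3785, -0.1919], [0.3777, -0.0233], [0.4925, -0.0292]] [ 0.4329 -0.1106] 0.1047 0.1686
red [[172.0, 274.0], [240.0, 274.0], [240.0, 286.0], [172.0, 286.0]] 
   [[0.641, 0.0608], [0.529, 0.0749], [0.5321, 0.0974], [0.6455, 0.0831]] [0.5869 0.0791] 0.1129 0.0227
[12 11 11 12 12 11 11 12 11 12 16 22 23 24] [178 179 177 176 176 175 175 177 176 166 164 182 199 199]
```

View pics/w1c.png

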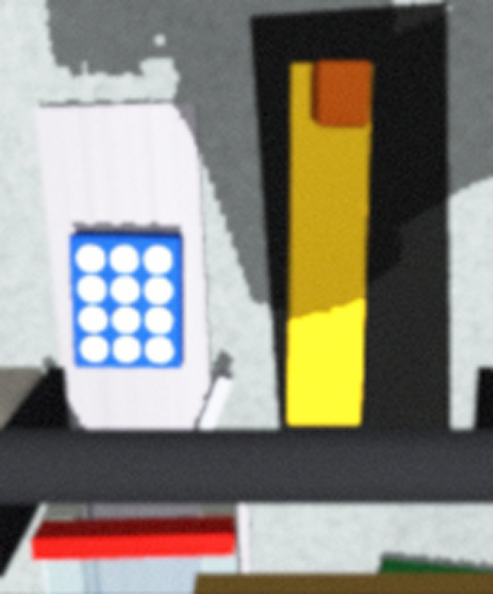

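```bash
python3 - <<'E'
from m import *
p=grab('top')
def c(x,y): return (x/4+120-.375,y/4+160-.375)
for n,q,z in [('bedcorner +x',(702,120),.01),('bedcorner -x',(692,230),.01),('hoodfar+',(42,45),.047),('hoodfar-',(35,190),.047),('hoodnear-',(380,222),.01),('hoodfarbase-',(100,200),.01),('bar',(393,72),.064),('bar',(410,72),.064),('bar',(398,219),.064),('bar',(380,218),.064),('blk',(117,90),.035),('blk',(157,90),.035),('blk',(152,160),.035),('blk',(113,158),.035),('plate',(190,95),.034),('plate',(186,163),.034),('platefront',(192,130),.034)]:
    print(n,onz(p,c(*q),z))
S=grab('scene')
def d(x,y): return (x/3.6+170-.36,y/3.6+135-.36)
for n,q,z in [('bedcorner',(127,265),.01),('bedcorner',(152,353),.01),('far',(745,197),.01),('near',(445,285),.01),('bar',(388,142),.064),('bar',(435,250),.064)]:
    print(n,onz(S,d(*q),z))
E
```

```text
bedcorner +x [ 0.6123 -0.1681  0.01  ]
bedcorner -x [ 0.5211 -0.1586  0.01  ]
hoodfar+ [0.673  0.3696 0.047 ]
hoodfar- [0.5553 0.3733 0.047 ]
hoodnear- [0.5293 0.0989 0.01  ]
hoodfarbase- [0.549 0.33  0.01 ]
bar [0.647  0.0838 0.064 ]
bar [0.6469 0.0701 0.064 ]
bar [0.5292 0.0797 0.064 ]
bar [0.5301 0.094  0.064 ]
blk [0.6373 0.3112 0.035 ]
blk [0.6371 0.2786 0.035 ]
blk [0.5799 0.282  0.035 ]
blk [0.5817 0.3137 0.035 ]
plate [0.633  0.2519 0.034 ]
plate [0.5773 0.2546 0.034 ]
platefront [0.6043 0.25   0.034 ]
bedcorner [ 0.5259 -0.159   0.01  ]
bedcorner [ 0.6152 -0.169   0.01  ]
far [0.6828 0.3643 0.01  ]
near [0.6552 0.0787 0.01  ]
bar [0.5346 0.0816 0.064 ]
bar [0.6508 0.0669 0.064 ]
```

View pics/top2.png

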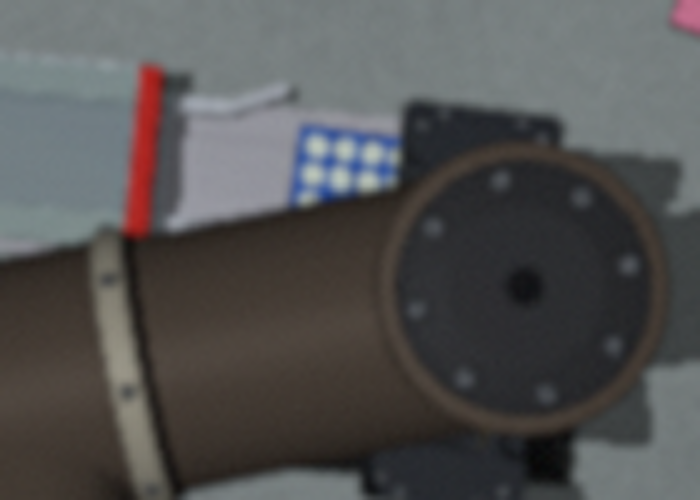

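```bash
python3 plan.py 0.4443 -0.1545 0.13 -1.70 5
```

```text
from [ 0.4847 -0.0984  0.3317] -1.6963 to [ 0.4443 -0.1545  0.13  ] -1.7
12.1 6.6 40.3 0 0 0.0007;12.2 6.6 40.4 0 0 0.0008;12.1 6.6 40.3 0 0 0.0007;12.2 6.6 40.4 0 0 0.0007;12.1 6.6 40.3 0 0 0.0008
```

Emit:
{"op": "step_arm", "data": {"commands": "12 6.6 40 0 0 0;12 6.6 40 0 0 0;12 6.6 40.5 0 0 0;12 6.6 40.5 0 0 0;12.5 6.6 40.5 0 0 0;0 0 0 0 0 0"}}

```text
t: 4.45
eef_pos: [0.4419, -0.1551, 0.1279]
ee_rot: [3.136, -0.001, -1.699]
force: [0.5, -0.1, 0.6]
width: 0.0875
```

```bash
python3 plan.py 0.4443 -0.1545 0.064 -1.70 3; python3 - <<'E'
from m import *
p=grab('wrist','w2.png')
for X in [(.4443,-.1545,.091)]: print(proj(p,X))
S=grab('scene','s2.png')
E
```

```text
from [ 0.4419 -0.1551  0.1279] -1.6986 to [ 0.4443 -0.1545  0.064 ] -1.7
-0.3 -0.8 21.3 0 0 0.0005;-0.3 -0.7 21.3 0 0 0.0005;-0.3 -0.8 21.3 0 0 0.0004
[250.4294 226.4369]
```

View pics/w2.png

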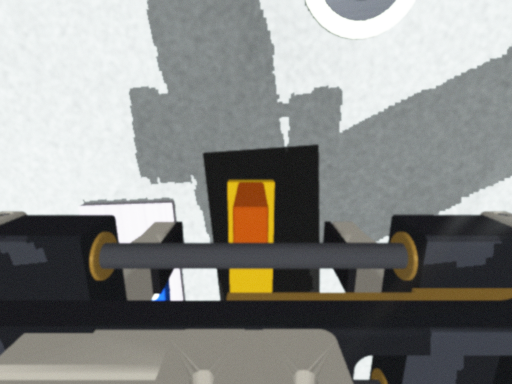

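The handle is centred between the jaws at column 250, as predicted. I'll descend and grip.

Emit:
{"op": "step_arm", "data": {"commands": "0 -1 21 0 0 0;0 -1 21 0 0 0;0 0 15 0 0 0;0 0 7 0 0 0;0 0 0 0 0 0"}}

```text
t: 5.18
eef_pos: [0.4472, -0.155, 0.0669]
ee_rot: [-3.14, 0.0, -1.697]
force: [-0.2, -0.6, -0.3]
width: 0.0876
```

Emit:
{"op": "step_arm", "data": {"commands": "0 0 0 0 0 0;0 0 0 0 0 0;0 0 0 0 0 0;0 0 0 0 0 0;0 0 0 0 0 0", "jaw": 0, "grip_force": 60}}

```text
t: 5.8
eef_pos: [0.4463, -0.1552, 0.0661]
ee_rot: [3.142, -0.0, -1.698]
force: [0.4, -0.0, 0.3]
width: 0.0431
```

Emit:
{"op": "step_arm", "data": {"commands": "0 0 0 0 0 0;0 0 0 0 0 0;0 0 0 0 0 0;0 0 0 0 0 0"}}

```text
t: 6.3
eef_pos: [0.4463, -0.1552, 0.066]
ee_rot: [3.142, 0.0, -1.698]
force: [-0.4, 0.6, -1.0]
width: 0.0238
```

Gripped at 23.8 mm. I'll lift 15 mm first, then higher.

Emit:
{"op": "step_arm", "data": {"commands": "0 0 0 0 0 0;0 0 -8 0 0 0;0 0 -15 0 0 0;0 0 -20 0 0 0;0 0 -25 0 0 0;0 0 -2 0 0 0;0 0 0 0 0 0"}}

```text
t: 7.18
eef_pos: [0.4461, -0.1552, 0.136]
ee_rot: [-3.141, 0.0, -1.698]
force: [-1.4, -0.6, -1.5]
width: 0.0237
```

```bash
python3 - <<'E'
from m import *
print(get_state()['eef_pos'],get_state()['force'],get_state()['moment'])
S=grab('scene'); cv2.imwrite('pics/s3.png',cv2.resize(S['frame'][100:240,150:390,::-1],None,fx=3.3,fy=3.3,interpolation=cv2.INTER_CUBIC))
E
python3 plan.py 0.5536 -0.323 0.115 -1.658 6
```

```text
[ 0.4461 -0.1552  0.136 ] [-1.4242 -0.5919 -1.534 ] [ 0.0203 -0.0511  0.0332]
from [ 0.4458 -0.1552  0.1356] -1.698 to [ 0.5536 -0.323   0.115 ] -1.658
25.5 -21.4 3.4 0 0 -0.0067;25.6 -21.2 3.5 0 0 -0.0066;25.7 -21 3.4 0 0 -0.0067;25.9 -20.8 3.4 0 0 -0.0067;26.1 -20.7 3.4 0 0 -0.0066;26.1 -20.5 3.5 0 0 -0.0067
```

View pics/s3.png

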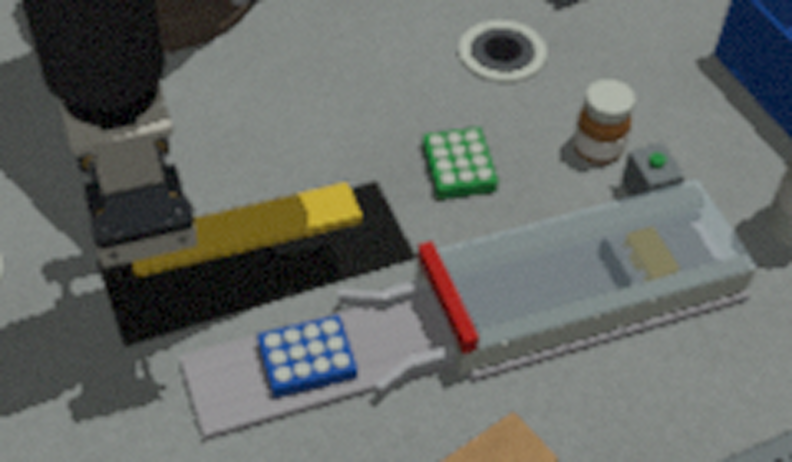

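```bash
python3 - <<'E'
from m import *
T=grab('top'); S=grab('scene')
for z in (0,.01,.02): print(z,onz(T,(338.5,164),z),onz(S,(171.5,277),z))
m=cv2.cvtColor(S['frame'],cv2.COLOR_RGB2HSV);mm=((m[...,0]>160)&(m[...,0]<176)&(m[...,1]>80)).astype(np.uint8)
cs=cv2.findContours(mm,cv2.RETR_EXTERNAL,cv2.CHAIN_APPROX_SIMPLE)[0];k=max(cs,key=cv2.contourArea)
b=cv2.boxPoints(cv2.minAreaRect(k));print(b)
print([onz(S,q,.01).round(3) for q in b])
m=cv2.cvtColor(T['frame'],cv2.COLOR_RGB2HSV);mm=((m[...,0]>160)&(m[...,0]<176)&(m[...,1]>80)).astype(np.uint8)
cs=cv2.findContours(mm,cv2.RETR_EXTERNAL,cv2.CHAIN_APPROX_SIMPLE)[0];k=max(cs,key=cv2.contourArea)
b=cv2.boxPoints(cv2.minAreaRect(k));print(b)
print([onz(T,q,.01).round(3) for q in b])
cv2.imwrite('pics/s4.png',cv2.resize(S['frame'][230:310,130:260,::-1],None,fx=5,fy=5,interpolation=cv2.INTER_CUBIC))
E
```

```text
0 [ 0.6988 -0.316   0.    ] [ 0.6943 -0.316   0.    ]
0.01 [ 0.6973 -0.3141  0.01  ] [ 0.6992 -0.3154  0.01  ]
0.02 [ 0.6957 -0.3122  0.02  ] [ 0.704  -0.3148  0.02  ]
[[154.8702 265.5331]
 [186.8343 263.8508]
 [188.0746 287.4171]
 [156.1105 289.0994]]
[array([ 0.648, -0.348,  0.01 ]), array([ 0.679, -0.266,  0.01 ]), array([ 0.746, -0.284,  0.01 ]), array([ 0.715, -0.362,  0.01 ])]
[[323.6715 169.1533]
 [330.0949 151.489 ]
 [352.5766 159.6642]
 [346.1533 177.3285]]
[array([ 0.68 , -0.264,  0.01 ]), array([ 0.74 , -0.287,  0.01 ]), array([ 0.712, -0.361,  0.01 ]), array([ 0.652, -0.339,  0.01 ])]
```

View pics/s4.png

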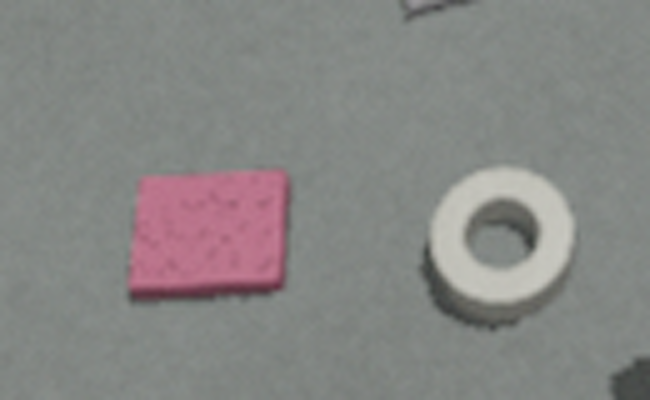

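The pink pad and label roll are about 10 cm clear of the path. Moving to the approach pose.

Emit:
{"op": "step_arm", "data": {"commands": "25.5 -21.5 0 0 0 -0.007;25.5 -21 0 0 0 -0.007;25.5 -21 0 0 0 -0.007;26 -21 0 0 0 -0.007;26 -20.5 0 0 0 -0.006;26 -20.5 0 0 0 -0.006;5 0 20 0 0 0;0 0 0 0 0 0"}}

```text
t: 8.32
eef_pos: [0.552, -0.3274, 0.1131]
ee_rot: [3.136, 0.001, -1.659]
force: [-0.3, 0.4, -0.7]
width: 0.0238
```

```bash
python3 plan.py 0.5532 -0.328 0.085 -1.658 2;  python3 - <<'E'
from m import *
p=grab('wrist','w5.png');S=grab('scene'); cv2.imwrite('pics/s5.png',cv2.resize(S['frame'][140:280,120:330,::-1],None,fx=3.8,fy=3.8,interpolation=cv2.INTER_CUBIC))
T=grab('top');cv2.imwrite('pics/t5.png',cv2.resize(T['frame'][160:260,190:370,::-1],None,fx=4.4,fy=4.4,interpolation=cv2.INTER_CUBIC))
E
```

```text
from [ 0.552  -0.3274  0.1131] -1.6592 to [ 0.5531 -0.328   0.085 ] -1.658
0.2 -0.6 14 0 0 -0.0006;0.3 -0.6 14.1 0 0 -0.0006
```

View pics/s5.png

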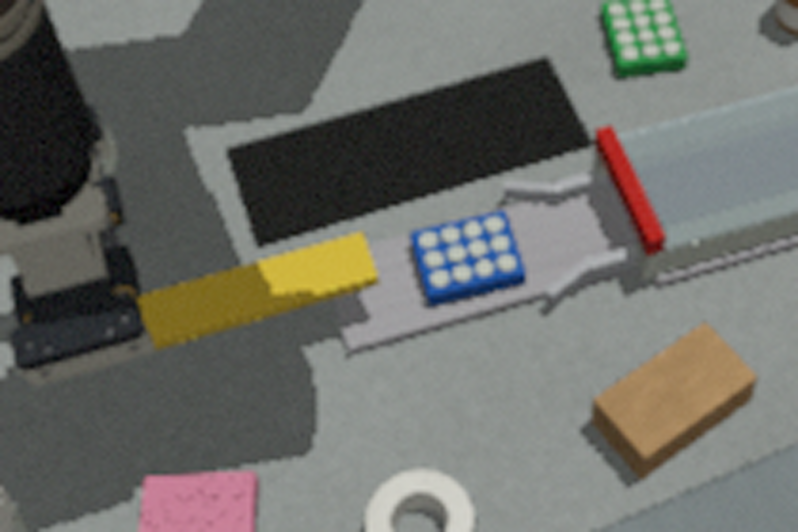

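View pics/t5.png

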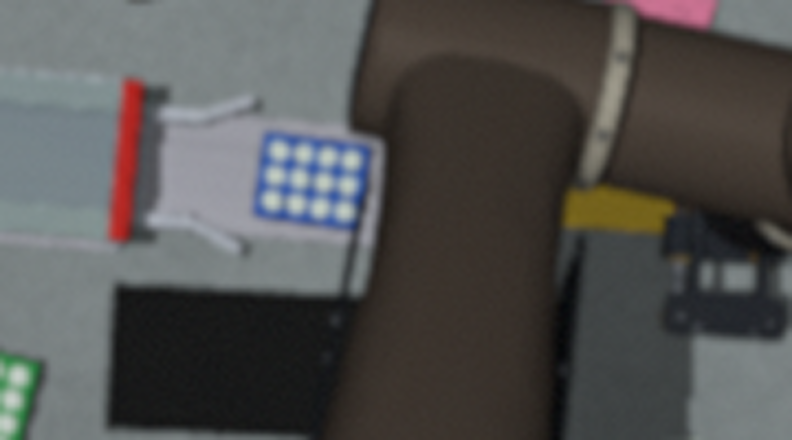

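```bash
cat > nose.py <<'E'
from m import *
s=get_state();S=grab('scene');ps=s['ee_rot'][2]+np.pi;e=s['eef_pos'];f=np.array([np.cos(ps),np.sin(ps),0]);l=np.array([-f[1],f[0],0])
z=e[2]-.063
img=cv2.resize(S['frame'][:,:,::-1],None,fx=5,fy=5,interpolation=cv2.INTER_CUBIC)
for y in(.022,-.022):
  for zz in (0,.012):
    X=np.array([e[0],e[1],z+zz])+.2*f+y*l; q=proj(S,X); print(X.round(4),q.round(1)); cv2.circle(img,tuple(((q+.5)*5-.5).astype(int)),3,(0,0,255),-1)
c=(q*5).astype(int)
import sys
cv2.imwrite('pics/'+sys.argv[1],img[c[1]-250:c[1]+250,c[0]-350:c[0]+350])
E
python3 nose.py n1.png
```

```text
[ 0.5491 -0.1261  0.0532] [216.3 202.4]
[ 0.5491 -0.1261  0.0652] [215.9 200.1]
[ 0.593  -0.1299  0.0532] [220.4 214.3]
[ 0.593  -0.1299  0.0652] [220.1 212. ]
```

View pics/n1.png

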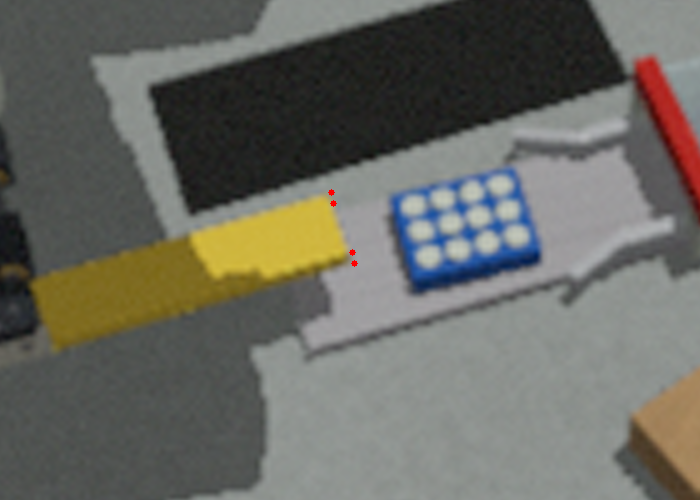

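```bash
python3 - <<'E'
from m import *
for i in range(3):
    s=get_state();print(s['t'],s['eef_pos'],s['ee_rot'],s['force'],s['moment']);grab_frame('wrist')
E
```

```text
8.525 [ 0.554  -0.3272  0.1167] [-3.1411 -0.0003 -1.6571] [-0.4493 -0.5706 -1.4588] [ 0.0659 -0.0489 -0.0086]
8.575 [ 0.5541 -0.3272  0.1168] [-3.1406 -0.0003 -1.6571] [ 0.5474 -0.07   -1.2078] [ 0.048  -0.0464 -0.0165]
8.625 [ 0.5541 -0.3272  0.1169] [-3.1404 -0.0003 -1.6571] [ 0.1517 -0.3043 -0.75  ] [ 0.0502 -0.0351 -0.0081]
```

Emit:
{"op": "step_arm", "data": {"commands": "0 0 18 0 0 0;0 0 15 0 0 0;0 0 7 0 0 0;0 0 0 0 0 0;0 0 0 0 0 0"}}

```text
t: 9.3
eef_pos: [0.554, -0.3277, 0.0763]
ee_rot: [-3.141, -0.0, -1.658]
force: [-0.3, -0.3, -1.1]
width: 0.024
```

```bash
python3 - <<'E'
from m import *
for i in range(2):
    s=get_state();print(s['t'],s['eef_pos'],s['ee_rot'],s['force'],s['moment']);grab_frame('wrist')
E
python3 nose.py n2.png
```

```text
9.3 [ 0.554  -0.3277  0.0763] [-3.1412 -0.0002 -1.6577] [-0.2799 -0.3218 -1.1139] [ 0.0638 -0.0489 -0.0505]
9.35 [ 0.554  -0.3277  0.0765] [-3.1409 -0.0002 -1.6577] [-0.0247  0.1794 -1.4153] [-0.0101 -0.061  -0.0094]
[ 0.5495 -0.1265  0.0136] [217.5 209.9]
[ 0.5495 -0.1265  0.0256] [217.1 207.7]
[ 0.5933 -0.1303  0.0136] [221.4 221.6]
[ 0.5933 -0.1303  0.0256] [221.1 219.4]
```

View pics/n2.png

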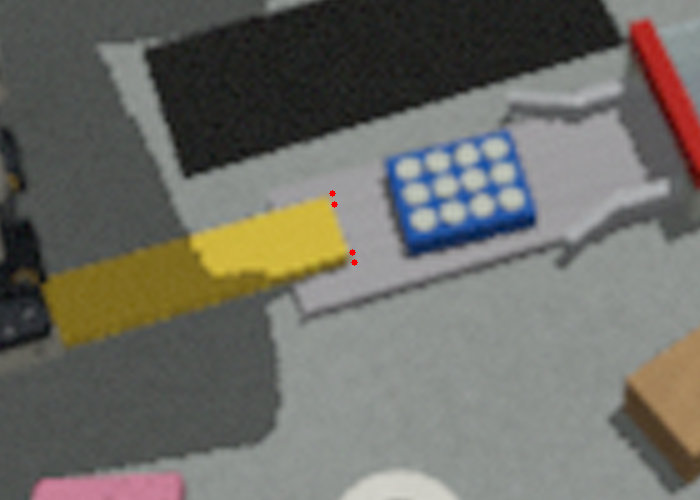

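Emit:
{"op": "step_arm", "data": {"commands": "0 0 2 0 0 0;-8 0 0 0 0 0;-8 0 0 0 0 0;-8 0 0 0 0 0;-6 0 0 0 0 0;-6 0 0 0 0 0;-6 0 0 0 0 0;-6 0 0 0 0 0"}}

```text
t: 10.45
eef_pos: [0.5579, -0.2796, 0.0742]
ee_rot: [-3.142, -0.0, -1.658]
force: [0.4, -1.8, -0.3]
width: 0.0238
```

```bash
python3 nose.py n3.png; python3 -c "
from h import *
s=get_state();print(s['eef_pos'],s['ee_rot'],s['force'],s['moment'])"
```

```text
[ 0.5534 -0.0784  0.0112] [232.7 205.9]
[ 0.5534 -0.0784  0.0232] [232.4 203.7]
[ 0.5972 -0.0822  0.0112] [236.9 217.3]
[ 0.5972 -0.0822  0.0232] [236.7 215.2]
[ 0.55794365 -0.27894085  0.07411971] [-3.14156510e+00  4.44527457e-05 -1.65764401e+00] [-1.39501645  0.80734844 -1.54091832] [ 0.06036238 -0.09138189  0.00221475]
```

View pics/n3.png

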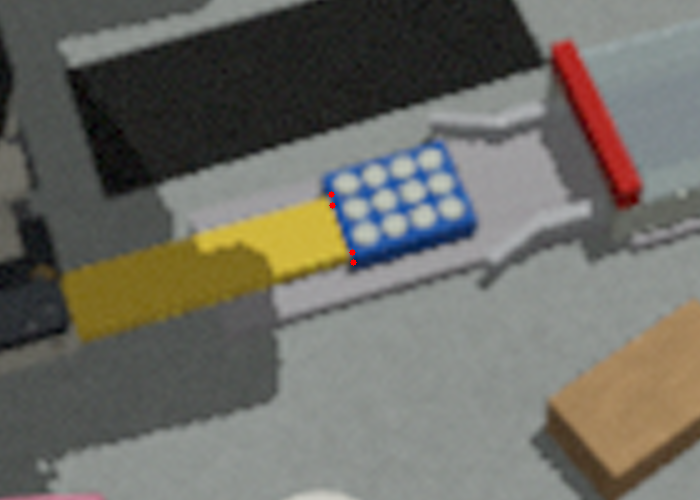

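The nose is now flush on the tray's rear face. I'll keep feeding.

Emit:
{"op": "step_arm", "data": {"commands": "-8 0 0 0 0 0;-8 0 0 0 0 0;-8 0 0 0 0 0;-8 0 0 0 0 0;-8 0 0 0 0 0;-8 0 0 0 0 0"}}

```text
t: 11.25
eef_pos: [0.5626, -0.2315, 0.0743]
ee_rot: [-3.14, -0.0, -1.658]
force: [1.8, -3.6, -0.2]
width: 0.0236
```

```bash
python3 nose.py n4.png; python3 -c "
from h import *
s=get_state();print(s['eef_pos'],s['ee_rot'],s['force'],s['moment'])"
```

```text
[ 0.5582 -0.0304  0.0113] [247.6 201.7]
[ 0.5582 -0.0304  0.0233] [247.5 199.5]
[ 0.602  -0.0342  0.0113] [252.2 213. ]
[ 0.602  -0.0342  0.0233] [252.1 210.8]
[ 0.56245607 -0.23061189  0.07417988] [-3.14096185e+00  3.18241052e-04 -1.65770758e+00] [-0.31375286  0.50040998 -3.19277588] [ 0.04425805 -0.11428527 -0.0399991 ]
```

View pics/n4.png

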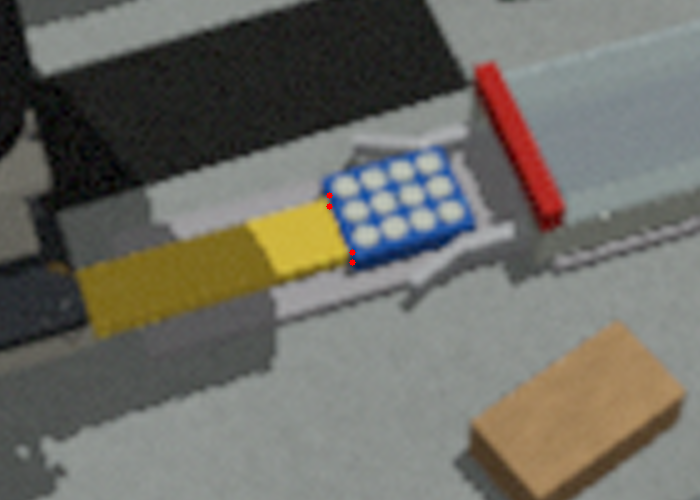

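Emit:
{"op": "step_arm", "data": {"commands": "-6 0 0 0 0 0;-6 0 0 0 0 0;-6 0 0 0 0 0;-6 0 0 0 0 0;-6 0 0 0 0 0"}}

```text
t: 11.92
eef_pos: [0.5648, -0.2017, 0.0742]
ee_rot: [-3.141, -0.0, -1.658]
force: [1.7, -3.8, -0.3]
width: 0.0234
```

Emit:
{"op": "step_arm", "data": {"commands": "-6 0 0 0 0 0;-6 0 0 0 0 0;-6 0 0 0 0 0;-6 0 0 0 0 0;-6 0 0 0 0 0"}}

```text
t: 12.55
eef_pos: [0.5673, -0.1718, 0.0741]
ee_rot: [-3.142, -0.0, -1.658]
force: [2.4, -4.4, 0.2]
width: 0.0236
```

```bash
python3 nose.py n5.png; python3 -c "
from h import *
s=get_state();print(s['eef_pos'],s['ee_rot'],s['force'],s['moment'])"
```

```text
[0.5628 0.0294 0.0111] [265.7 196.4]
[0.5628 0.0294 0.0231] [265.7 194.2]
[0.6066 0.0256 0.0111] [270.6 207.4]
[0.6066 0.0256 0.0231] [270.7 205.3]
[ 0.5671377  -0.17110095  0.07397436] [ 3.14116499e+00  2.50999179e-04 -1.65746454e+00] [ 0.35238552 -0.43409317 -0.87849331] [-0.28544313 -0.23420265 -0.12273345]
```

View pics/n5.png

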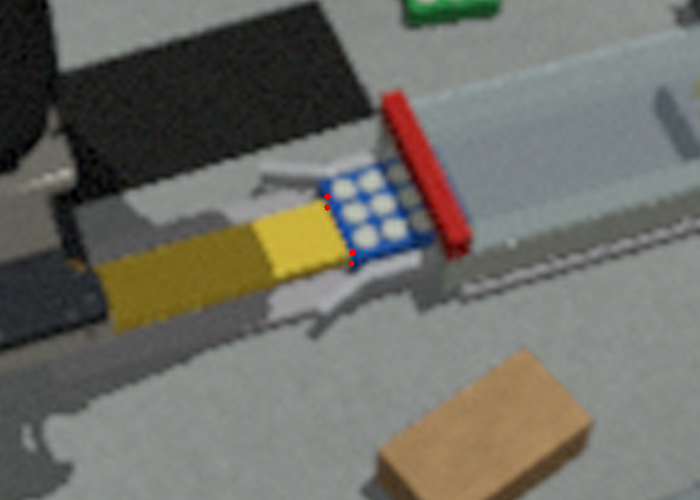

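Emit:
{"op": "step_arm", "data": {"commands": "-8 0 0 0 0 0;-8 0 0 0 0 0;-8 0 0 0 0 0;-8 0 0 0 0 0;-8 0 0 0 0 0;-8 0 0 0 0 0;-8 0 0 0 0 0;0 0 0 0 0 0"}}

```text
t: 13.6
eef_pos: [0.5723, -0.1155, 0.074]
ee_rot: [-3.141, 0.0, -1.657]
force: [0.4, -0.1, -1.4]
width: 0.0235
```

Emit:
{"op": "step_arm", "data": {"commands": "-7 0 0 0 0 0;-7 0 0 0 0 0;-7 0 0 0 0 0;-7 0 0 0 0 0;-6 0 0 0 0 0;0 0 0 0 0 0"}}

```text
t: 14.35
eef_pos: [0.5752, -0.0817, 0.074]
ee_rot: [-3.141, 0.0, -1.657]
force: [-0.4, 0.1, -2.0]
width: 0.0242
```

```bash
python3 nose.py n6.png; python3 -c "
from h import *
s=get_state();print(s['eef_pos'],s['ee_rot'],s['force'],s['moment'])"
```

```text
[0.5706 0.1194 0.011 ] [292.3 188.8]
[0.5706 0.1194 0.023 ] [292.6 186.5]
[0.6144 0.1156 0.011 ] [297.7 199.5]
[0.6144 0.1156 0.023 ] [298.  197.2]
[ 0.57519338 -0.0819837   0.07402951] [-3.14144021e+00  2.97840038e-04 -1.65736269e+00] [-0.4077346   0.68982734 -1.97309944] [ 0.10835227 -0.07913043 -0.03609536]
```

View pics/n6.png

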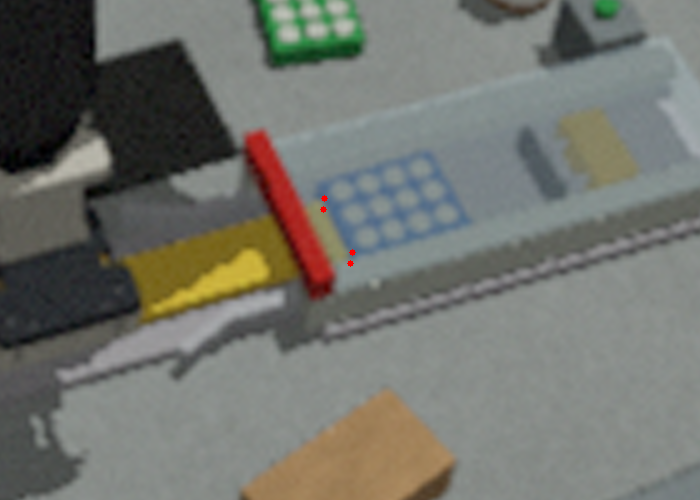

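Emit:
{"op": "step_arm", "data": {"commands": "-7 0 0 0 0 0;-7 0 0 0 0 0;-7 0 0 0 0 0;-6 0 0 0 0 0;-5 0 0 0 0 0;-4 0 0 0 0 0;0 0 0 0 0 0"}}

```text
t: 15.28
eef_pos: [0.5783, -0.0461, 0.074]
ee_rot: [-3.141, 0.0, -1.657]
force: [0.1, 0.4, -1.4]
width: 0.0239
```

```bash
python3 nose.py n7.png; python3 -c "
from h import *
s=get_state();print(s['eef_pos'],s['ee_rot'],s['force'],s['moment'])"
```

```text
[0.5737 0.1551 0.011 ] [302.6 185.8]
[0.5737 0.1551 0.023 ] [303.  183.5]
[0.6175 0.1513 0.011 ] [308.2 196.4]
[0.6175 0.1513 0.023 ] [308.6 194.1]
[ 0.57827443 -0.0462349   0.07401199] [-3.14149041e+00  3.50483891e-04 -1.65756631e+00] [-0.13334713  0.13796361 -1.4412312 ] [ 0.07904356 -0.00526275  0.05579242]
```

View pics/n7.png

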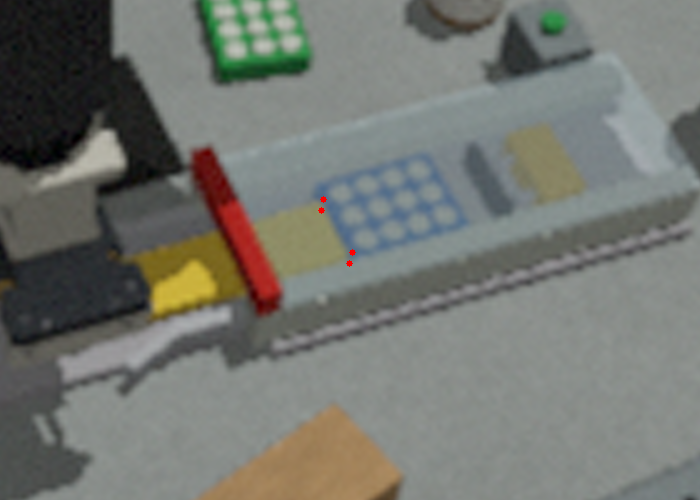

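Emit:
{"op": "step_arm", "data": {"commands": "-3 0 0 0 0 0;-3 0 0 0 0 0;-2 0 0 0 0 0;-2 0 0 0 0 0;0 0 0 0 0 0"}}

```text
t: 15.95
eef_pos: [0.5791, -0.0364, 0.074]
ee_rot: [-3.141, 0.0, -1.658]
force: [0.0, -0.7, -1.7]
width: 0.0235
```

Emit:
{"op": "step_arm", "data": {"commands": "-1.5 0 0 0 0 0;-1.5 0 0 0 0 0;0 0 0 0 0 0"}}

```text
t: 16.32
eef_pos: [0.5794, -0.0335, 0.0741]
ee_rot: [-3.142, 0.0, -1.658]
force: [0.2, -1.0, -1.7]
width: 0.0238
```

Emit:
{"op": "step_arm", "data": {"commands": "-1.5 0 0 0 0 0;-1 0 0 0 0 0;0 0 0 0 0 0"}}

```text
t: 16.7
eef_pos: [0.5796, -0.031, 0.074]
ee_rot: [-3.142, 0.0, -1.658]
force: [-0.0, -1.3, -1.6]
width: 0.0238
```

Emit:
{"op": "step_arm", "data": {"commands": "-1 0 0 0 0 0;-1 0 0 0 0 0;0 0 0 0 0 0"}}

```text
t: 17.08
eef_pos: [0.5798, -0.0291, 0.0741]
ee_rot: [-3.142, 0.0, -1.658]
force: [0.3, -0.7, -1.1]
width: 0.0235
```

Emit:
{"op": "step_arm", "data": {"commands": "-1 0 0 0 0 0;-1 0 0 0 0 0;0 0 0 0 0 0"}}

```text
t: 17.45
eef_pos: [0.5799, -0.0271, 0.0741]
ee_rot: [-3.142, 0.0, -1.658]
force: [-0.2, -1.3, -0.9]
width: 0.0238
```

```bash
python3 nose.py n8.png; python3 -c "
from h import *
s=get_state();print(s['eef_pos'],s['ee_rot'],s['force'],s['moment'])"
```

```text
[0.5754 0.1741 0.0111] [308.  184.2]
[0.5754 0.1741 0.0231] [308.5 182. ]
[0.6192 0.1703 0.0111] [313.7 194.7]
[0.6192 0.1703 0.0231] [314.2 192.5]
[ 0.57993703 -0.02705198  0.07404187] [-3.14156658e+00  1.06794630e-04 -1.65780141e+00] [ 0.40686372 -0.67706014 -1.27393111] [-0.41793063 -0.08242782 -0.08001577]
```

View pics/n8.png

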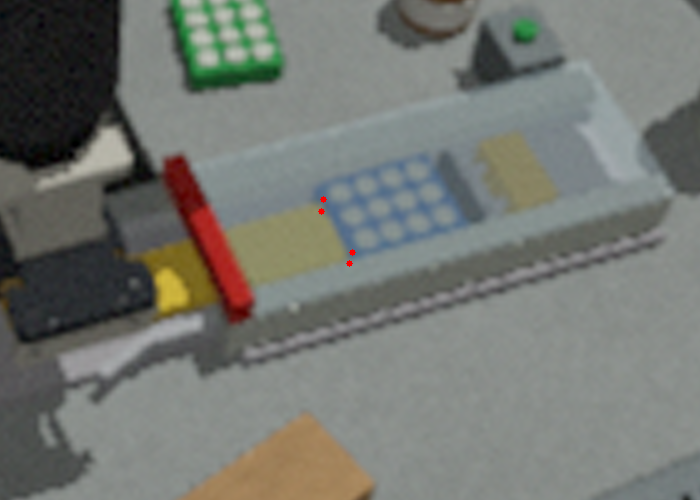

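```bash
cat > f.py <<'E'
from h import *
np.set_printoptions(precision=3,suppress=True)
a=[]
for i in range(4):
    s=get_state();a.append(np.r_[s['force'],s['moment']]);grab_frame('wrist')
print(s['t'],s['eef_pos'],np.mean(a,0),np.std(a,0))
E
python3 f.py
```

```text
17.65 [ 0.58  -0.027  0.074] [ 0.021 -0.885 -1.251 -0.376 -0.087 -0.047] [0.441 0.33  0.686 0.063 0.017 0.038]
```

Emit:
{"op": "step_arm", "data": {"commands": "-1 0 0 0 0 0;-1 0 0 0 0 0;0 0 0 0 0 0"}}

```text
t: 18.08
eef_pos: [0.5801, -0.0251, 0.0741]
ee_rot: [-3.142, 0.0, -1.658]
force: [0.6, -2.1, -1.7]
width: 0.024
```

```bash
python3 f.py
```

```text
18.225 [ 0.58  -0.025  0.074] [ 0.287 -1.514 -1.432 -0.529 -0.079 -0.052] [0.3   0.368 0.366 0.044 0.013 0.037]
```

Emit:
{"op": "step_arm", "data": {"commands": "-1 0 0 0 0 0;-1 0 0 0 0 0;0 0 0 0 0 0"}}

```text
t: 18.65
eef_pos: [0.5803, -0.0231, 0.0741]
ee_rot: [-3.142, 0.0, -1.658]
force: [0.5, -1.6, -0.4]
width: 0.024
```

```bash
python3 f.py; python3 nose.py n9.png
```

```text
18.8 [ 0.58  -0.023  0.074] [-0.013 -1.417 -1.318 -0.466 -0.076 -0.049] [0.579 0.469 0.551 0.047 0.018 0.046]
[0.5758 0.1781 0.011 ] [309.2 183.9]
[0.5758 0.1781 0.023 ] [309.6 181.6]
[0.6196 0.1742 0.011 ] [314.9 194.4]
[0.6196 0.1742 0.023 ] [315.4 192.2]
```

View pics/n9.png

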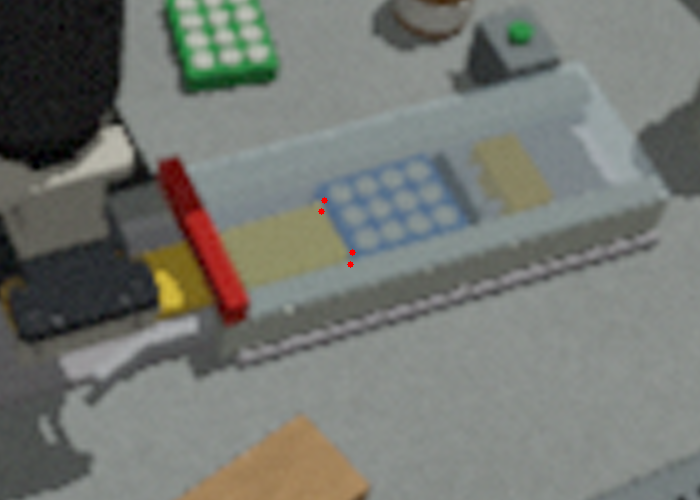

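Emit:
{"op": "step_arm", "data": {"commands": "-1 0 0 0 0 0;0 0 0 0 0 0"}}

```text
t: 19.15
eef_pos: [0.5802, -0.0224, 0.0741]
ee_rot: [3.141, -0.0, -1.658]
force: [-0.1, -3.4, -0.6]
width: 0.0239
```

Emit:
{"op": "step_arm", "data": {"commands": "-1 0 0 0 0 0;0 0 0 0 0 0"}}

```text
t: 19.4
eef_pos: [0.5802, -0.0217, 0.0741]
ee_rot: [3.141, -0.001, -1.658]
force: [-1.2, -6.4, 0.3]
width: 0.024
```

Emit:
{"op": "step_arm", "data": {"commands": "-1 0 0 0 0 0;0 0 0 0 0 0"}}

```text
t: 19.65
eef_pos: [0.5801, -0.0212, 0.0742]
ee_rot: [3.141, -0.001, -1.658]
force: [0.0, -8.2, 1.4]
width: 0.0238
```

Stop contact. I'll press to about 11.5 N at the wrist and hold.

Emit:
{"op": "step_arm", "data": {"commands": "-1 0 0 0 0 0;0 0 0 0 0 0"}}

```text
t: 19.9
eef_pos: [0.58, -0.0206, 0.0743]
ee_rot: [3.14, -0.002, -1.658]
force: [-1.0, -9.9, 1.7]
width: 0.0242
```

```bash
python3 f.py
```

```text
20.05 [ 0.58  -0.021  0.074] [ -0.831 -10.274   1.981  -3.482   0.216  -0.115] [0.262 0.503 0.546 0.036 0.028 0.02 ]
```

Emit:
{"op": "step_arm", "data": {"commands": "-0.7 0 0 0 0 0;0 0 0 0 0 0;0 0 0 0 0 0;0 0 0 0 0 0;0 0 0 0 0 0;0 0 0 0 0 0;0 0 0 0 0 0;0 0 0 0 0 0"}}

```text
t: 21.1
eef_pos: [0.5799, -0.0203, 0.0743]
ee_rot: [3.14, -0.002, -1.658]
force: [-0.8, -12.0, 3.1]
width: 0.0237
```

```bash
python3 f.py;python3 nose.py n10.png
```

```text
21.25 [ 0.58  -0.02   0.074] [ -1.507 -12.238   3.281  -4.076   0.261  -0.162] [0.39  0.26  0.491 0.015 0.026 0.019]
[0.5755 0.1809 0.0113] [309.9 183.5]
[0.5755 0.1809 0.0233] [310.4 181.2]
[0.6194 0.177  0.0113] [315.6 194. ]
[0.6194 0.177  0.0233] [316.1 191.8]
```

Emit:
{"op": "step_arm", "data": {"commands": "0 0 0 0 0 0;0 0 0 0 0 0;0 0 0 0 0 0;0 0 0 0 0 0"}}

```text
t: 21.85
eef_pos: [0.58, -0.0203, 0.0743]
ee_rot: [3.14, -0.002, -1.658]
force: [-0.7, -11.6, 3.3]
width: 0.0242
```

View pics/n10.png

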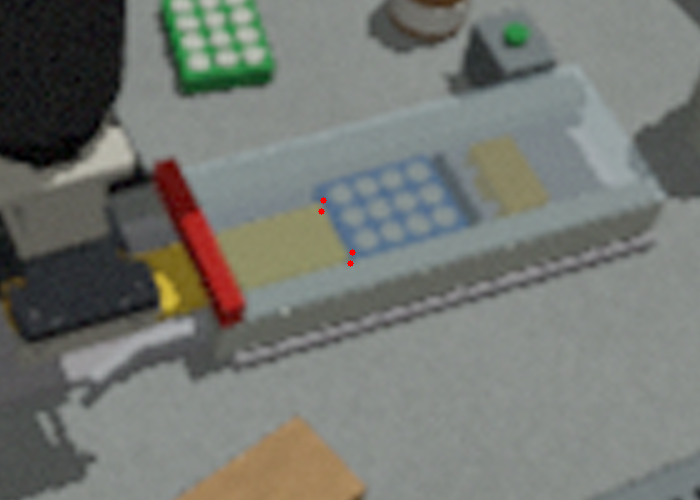

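Held at about 12 N at the wrist for about 1.9 s. Now I'll back out gently.

Emit:
{"op": "step_arm", "data": {"commands": "0.5 0 0 0 0 0;0.5 0 0 0 0 0;0.5 0 0 0 0 0;0.5 0 0 0 0 0;0.5 0 0 0 0 0;0.5 0 0 0 0 0;0.5 0 0 0 0 0;0.5 0 0 0 0 0"}}

```text
t: 22.85
eef_pos: [0.5804, -0.0222, 0.074]
ee_rot: [-3.141, 0.0, -1.658]
force: [-1.2, -0.4, -2.1]
width: 0.0238
```

Emit:
{"op": "step_arm", "data": {"commands": "0.5 0 0 0 0 0;0.5 0 0 0 0 0;0.5 0 0 0 0 0;0.7 0 0 0 0 0;1 0 0 0 0 0;1 0 0 0 0 0;1.5 0 0 0 0 0;2 0 0 0 0 0"}}

```text
t: 23.85
eef_pos: [0.5796, -0.0303, 0.074]
ee_rot: [3.142, -0.0, -1.658]
force: [0.7, -0.2, -1.9]
width: 0.0239
```

```bash
python3 f.py;python3 nose.py n11.png
```

```text
24.0 [ 0.58  -0.03   0.074] [ 0.194  0.226 -1.59   0.056 -0.051 -0.005] [0.281 0.447 0.388 0.015 0.026 0.02 ]
[0.5751 0.1709 0.011 ] [307.1 184.5]
[0.5751 0.1709 0.023 ] [307.6 182.2]
[0.619  0.1671 0.011 ] [312.8 195. ]
[0.619  0.1671 0.023 ] [313.3 192.8]
```

View pics/n11.png

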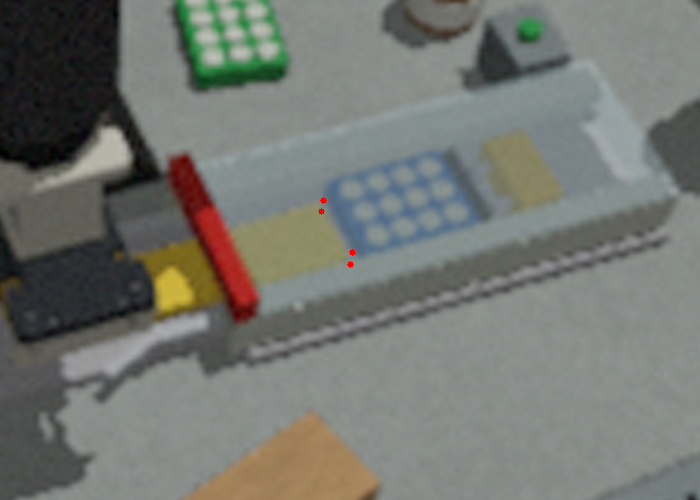

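The tray stays against the stop. Withdrawing fully.

Emit:
{"op": "step_arm", "data": {"commands": "5 0 0 0 0 0;10 0 0 0 0 0;20 0 0 0 0 0;25 0 0 0 0 0;25 0 0 0 0 0;25 0 0 0 0 0;25 0 0 0 0 0;25 0 0 0 0 0"}}

```text
t: 25.1
eef_pos: [0.5651, -0.1916, 0.0741]
ee_rot: [3.141, -0.0, -1.659]
force: [0.0, 0.0, -1.8]
width: 0.0234
```

Emit:
{"op": "step_arm", "data": {"commands": "25 0 0 0 0 0;15 0 -10 0 0 0;5 0 -25 0 0 0;0 0 -22 0 0 0;0 0 0 0 0 0;0 0 0 0 0 0"}}

```text
t: 25.85
eef_pos: [0.5614, -0.2345, 0.1308]
ee_rot: [3.141, 0.0, -1.658]
force: [0.3, -0.8, -2.0]
width: 0.0235
```

```bash
python3 f.py;python3 nose.py n12.png; python3 plan.py 0.4325 -0.1412 0.131 -1.6286 7
```

```text
26.0 [ 0.561 -0.234  0.13 ] [-0.058  0.113 -2.088  0.045 -0.04  -0.024] [0.385 0.85  0.383 0.027 0.029 0.024]
[ 0.5568 -0.0331  0.0672] [246.2 191.1]
[ 0.5568 -0.0331  0.0792] [246.1 188.7]
[ 0.6007 -0.0369  0.0672] [250.9 202.6]
[ 0.6007 -0.0369  0.0792] [250.9 200.3]
from [ 0.5615 -0.2343  0.1303] -1.6577 to [ 0.4325 -0.1412  0.131 ] -1.6286
-11.6 19.5 -0.1 0 0 -0.0042;-11.8 19.5 -0.1 0 0 -0.0041;-11.8 19.4 -0.1 0 0 -0.0042;-11.9 19.4 -0.1 0 0 -0.0041;-11.9 19.3 -0.1 0 0 -0.0042;-12.1 19.3 -0.1 0 0 -0.0041;-12.1 19.2 -0.1 0 0 -0.0042
```

View pics/n12.png

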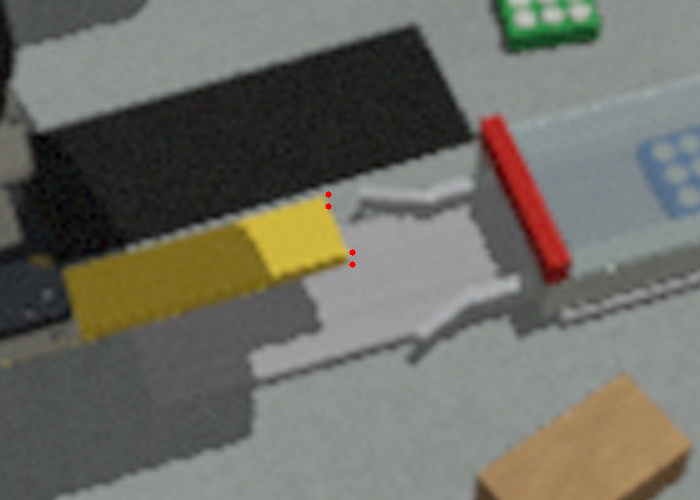

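Emit:
{"op": "step_arm", "data": {"commands": "-12 19.5 0 0 0 -0.004;-12 19.5 0 0 0 -0.004;-12 19.5 0 0 0 -0.004;-12 19.5 0 0 0 -0.004;-12 19.5 0 0 0 -0.004;-12 19 0 0 0 -0.004;-12 19 0 0 0 -0.004;0 0 0 0 0 0"}}

```text
t: 27.1
eef_pos: [0.4318, -0.1399, 0.131]
ee_rot: [3.141, 0.0, -1.629]
force: [-0.3, 0.6, -1.6]
width: 0.0235
```

Emit:
{"op": "step_arm", "data": {"commands": "0 0 15 0 0 0;0 0 18 0 0 0;0 0 12 0 0 0;0 0 8 0 0 0;0 0 5 0 0 0;0 0 0 0 0 0;0 0 0 0 0 0"}}

```text
t: 27.98
eef_pos: [0.4333, -0.1405, 0.0734]
ee_rot: [-3.141, 0.0, -1.63]
force: [0.9, -0.3, -1.9]
width: 0.0239
```

```bash
python3 f.py;python3 nose.py n13.png
```

```text
28.125 [ 0.433 -0.14   0.073] [ 0.478  0.135 -1.518  0.017 -0.046  0.008] [0.276 0.442 0.294 0.041 0.027 0.028]
[0.423  0.0605 0.0104] [256.4 162.5]
[0.423  0.0605 0.0224] [256.4 160.2]
[0.467  0.0579 0.0104] [261.2 172. ]
[0.467  0.0579 0.0224] [261.2 169.7]
```

View pics/n13.png

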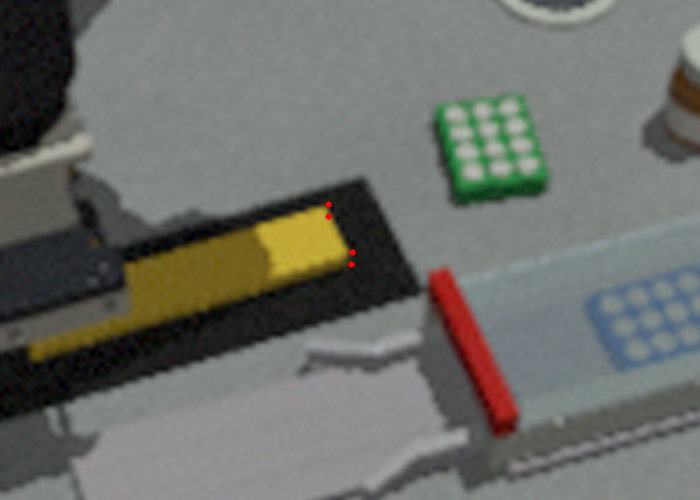

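Emit:
{"op": "step_arm", "data": {"commands": "0 0 3 0 0 0;0 0 2 0 0 0;0 0 1 0 0 0;0 0 0 0 0 0"}}

```text
t: 28.72
eef_pos: [0.4329, -0.1405, 0.0669]
ee_rot: [3.141, -0.0, -1.63]
force: [-0.7, -0.7, -0.8]
width: 0.0238
```

```bash
python3 f.py
```

```text
28.875 [ 0.433 -0.14   0.067] [ 0.221 -0.191 -1.296  0.056 -0.077  0.003] [0.587 0.327 0.442 0.016 0.016 0.035]
```

Emit:
{"op": "step_arm", "data": {"commands": "0 0 0.5 0 0 0;0 0 0.5 0 0 0;0 0 0 0 0 0"}}

```text
t: 29.3
eef_pos: [0.433, -0.1405, 0.066]
ee_rot: [3.142, -0.0, -1.63]
force: [-0.0, -0.3, -1.7]
width: 0.0238
```

```bash
python3 f.py
```

```text
29.45 [ 0.433 -0.14   0.066] [ 0.258  0.288 -1.722  0.037 -0.064  0.03 ] [0.304 0.556 0.5   0.036 0.04  0.027]
```

Emit:
{"op": "step_arm", "data": {"commands": "0 0 0.5 0 0 0;0 0 0 0 0 0"}}

```text
t: 29.75
eef_pos: [0.4331, -0.1405, 0.0658]
ee_rot: [-3.141, -0.0, -1.63]
force: [-1.9, 0.9, 3.8]
width: 0.0235
```

Emit:
{"op": "step_arm", "data": {"commands": "0 0 0.5 0 0 0;0 0 0 0 0 0"}}

```text
t: 30.0
eef_pos: [0.4331, -0.1405, 0.0658]
ee_rot: [-3.141, -0.0, -1.63]
force: [-4.9, 2.1, 12.1]
width: 0.0238
```

```bash
python3 f.py
```

```text
30.15 [ 0.433 -0.14   0.066] [-4.624  2.157 12.221  0.863  1.531 -0.017] [0.369 0.342 0.562 0.026 0.029 0.025]
```

Firm contact on the mat. I'll back off 0.5 mm and release.

Emit:
{"op": "step_arm", "data": {"commands": "0 0 -0.6 0 0 0;0 0 0 0 0 0"}}

```text
t: 30.45
eef_pos: [0.4331, -0.1405, 0.0659]
ee_rot: [-3.141, -0.0, -1.63]
force: [-2.0, 0.9, 5.7]
width: 0.024
```

Emit:
{"op": "step_arm", "data": {"commands": "0 0 0 0 0 0;0 0 0 0 0 0;0 0 0 0 0 0;0 0 0 0 0 0;0 0 0 0 0 0;0 0 0 0 0 0;0 0 0 0 0 0;0 0 0 0 0 0", "jaw": 87.6}}

```text
t: 31.45
eef_pos: [0.433, -0.1405, 0.0657]
ee_rot: [-3.142, 0.0, -1.63]
force: [-0.8, 0.3, -0.9]
width: 0.0874
```

Emit:
{"op": "step_arm", "data": {"commands": "0 0 -10 0 0 0;0 0 -25 0 0 0;0 0 -40 0 0 0;0 0 -50 0 0 0;0 0 -50 0 0 0;60 0 -30 0 0 0;60 0 0 0 0 0;0 0 0 0 0 0"}}

```text
t: 32.45
eef_pos: [0.4253, -0.2592, 0.2694]
ee_rot: [-3.141, -0.0, -1.635]
force: [-0.4, 0.2, -0.6]
width: 0.0876
```

```bash
python3 f.py; python3 - <<'E'
from m import *
S=grab('scene');cv2.imwrite('pics/s9.png',cv2.resize(S['frame'][100:260,150:400,::-1],None,fx=3.2,fy=3.2,interpolation=cv2.INTER_CUBIC))
p=grab('wrist','w9.png')
def box(p,c,roi,z):
    m=mask(p,c);mm=np.zeros_like(m);x0,y0,x1,y1=roi;mm[y0:y1,x0:x1]=m[y0:y1,x0:x1]
    k=max(cv2.findContours(mm,0,1)[0],key=cv2.contourArea);b=cv2.boxPoints(cv2.minAreaRect(k));w=np.array([onz(p,q,z)[:2] for q in b]);print(c,b.round().tolist(),w.round(4).tolist(),w.mean(0))
box(S,'yellow',(170,140,280,220),.015)
E
```

```text
32.6 [ 0.426 -0.256  0.269] [-0.238  0.338 -0.148  0.119 -0.015  0.001] [0.494 0.369 0.482 0.043 0.037 0.019]
yellow [[194.0, 180.0], [257.0, 161.0], [261.0, 173.0], [198.0, 192.0]] [[0.4111, -0.1553], [0.4202, 0.0645], [0.4727, 0.054], [0.4617, -0.1601]] [ 0.4414 -0.0492]
```

View pics/s9.png

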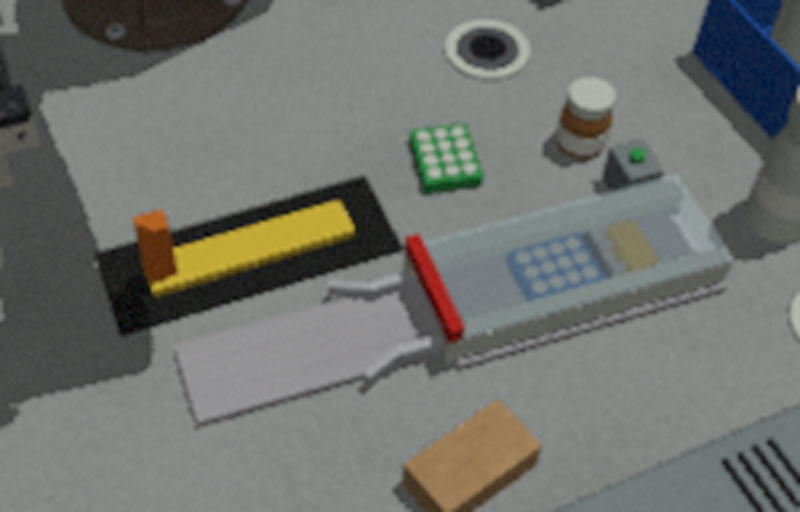

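View pics/w9.png

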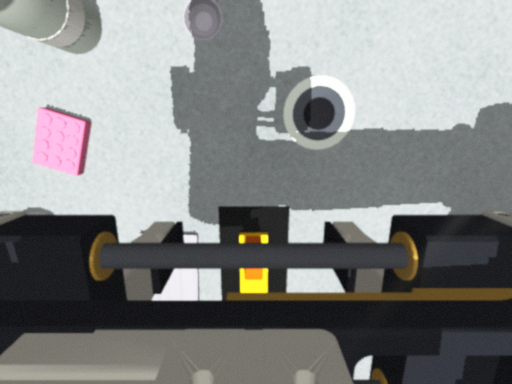

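The stick stands flat at the mat's centre, and the tray is against the stop plate. Handing in.

```bash
python3 -c "
from station import *
print(job_done(), get_state()['t'])"
```

```text
the job is handed in; nothing more can be done
the job is handed in; nothing more can be done
```

I fed the blue tray under the guard with the push stick until it met the sprung stop, then laid the stick back on its mat. I handed the job in at about 33 s; it reported no verdict.

- **Pressing:** The wrist force read 12 N for about a second, after about a third of a second at 10 N. Taking off roughly 2 N of drag leaves about 10 N on the stop. That figure is inferred, because the contact force itself is not measured. The highest wrist reading while pressing was about 12 N.
- **Drawing out:** I backed off in 0.5 mm steps. The last scene picture shows the tray still flat against the stop plate.
- **Stick:** It stands flat on the mat, handle upright and lying along the mat. Its middle measures (0.441, -0.049) m, against a mat centre of (0.438, -0.049) m.
- **Putting down:** I pressed the stick onto the mat with about 12 N for a moment, then backed off and opened the jaws.
- **Everything else:** The bystanders visible in the last pictures look unmoved. I did not measure their positions at the end. The gripper was clear of everything at hand-in, and I saw no sign that it touched the tray.

No check failed. The one small disagreement was the nose appearing about 3 mm short of where I computed it, so I found the stop by force and did not rely on that figure.

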